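Portion one chocolate ball into the mug

TASK

Get one drinking-chocolate ball into the mug that stands under the dispenser's spout. First slide the shutter up out of its slot in the chute and set it down in the steel bowl for washing, not dropped in from above; then swing the dispenser's sprung lever all the way to its stop and let it spring back home, once only, so that a single ball comes out. Leave the mug and the other things on the worktop where they stand.

Things in the scene. Friction and masses are not known exactly. Their poses are not given: they have to be found in the camera images.
- dispenser: Portion dispenser, fixed: black base 150 x 150 mm, steel pillar, round aluminium chamber of radius 66 mm at z 188 to 224 mm, a clear funnel hopper above it, and in front an open steel chute, 50 mm wide outside, that descends at 35 degrees towards its -x. Origin on the worktop under the chamber's axis; -x is its front, z up.
- spout (a point): Middle of the lower lip of the chute, where balls leave it, at (-107, 0, 106) mm of the dispenser; axes as the dispenser's.
- pivot (a point): On the lever's vertical axis, 205 mm over the worktop, above the dispenser's origin; axes as the dispenser's.
- lever (a joint): Angle of the lever about the vertical axis through the pivot: 0 at home, growing anticlockwise seen from above, stop at 0.873 rad. A spring brings it home: at the knob 2.2 N to start it, 4.7 N at the stop. Going out it carries one ball round to the chute, where it falls at about 0.55 rad; back home the next ball drops into its pocket.
- knob (a point): Middle of the black lever knob: upright, radius 10 mm, from 20 mm below to 19 mm above this point, thinner neck beneath, 125 mm from the pivot, 240 mm over the worktop. At home at (-102, -72) mm from the pivot in the dispenser's x, y (front right); it swings away from the robot to (-11, -125) mm. A 9 mm thick steel arm runs level 35 mm below this point.
- shutter: Loose aluminium shutter plate, 4 mm thick (its x), 39 mm wide (its y), 80 mm long (its z), 50 g; its uppermost 18 mm is a black grip bar 10 mm thick. Origin at the middle of its foot edge. At the start it stands in the chute's slot, its z leaning 35 degrees from vertical to the dispenser's front; drawn over 40 mm along its z it is free.
- shutter_grip (a point): Middle of the shutter's grip bar, 71 mm from its foot; axes as the shutter's.
- shutter_mid (a point): Middle of the shutter, 40 mm from its foot; axes as the shutter's.
- bowl: Loose round stainless steel bowl, rim radius 70 mm, 50 mm high, wall 3 mm, inner floor about 5 mm up; origin under its centre, z up. It stands left or right of the dispenser. Overhead, mind the range hood on the right (x over 0.49, y under -0.34, z over 0.59 m) and the wall cabinets at the back (x over 0.63, z over 0.44 m).
- mug: Loose white mug with a floral pattern, 91 mm high, outer radius 42 mm, standing under the spout; its handle points to its -y; z up.
- mug_in (a point): Centre of the mug's inner floor, on the axis of its round body, 7 mm over the worktop; axes as the mug's.
- ball_1_center (a point): Centre of the dark brown ball, radius 13 mm, 12 g, that lies in the dispenser's pocket and comes out first.
- ball_2_center (a point): Centre of one of the other four such balls, waiting in the hopper.
- ball_3_center (a point): Centre of one of the other four such balls, waiting in the hopper.
- ball_4_center (a point): Centre of one of the other four such balls, waiting in the hopper.
- ball_5_center (a point): Centre of one of the other four such balls, waiting in the hopper.
- jam_jar: Jar of jam with a yellow lid, 66 mm wide, 100 mm high, loose bystander; origin under its centre.
- second_mug: A second floral mug, 91 mm high, loose bystander at the back left; origin under it.
- kitchen_timer: Red kitchen timer, 73 mm wide, 56 mm high, loose bystander; origin under its centre.
- soup_tin: Tin with green labels, 76 mm wide, 58 mm high, loose bystander; origin under its centre.
- lemon: Lemon, 71 x 53 x 51 mm, loose bystander; origin under it.
- teaspoon: Steel teaspoon, 130 mm long, lying loose, bystander; origin under its middle.
- hopper (a point): Centre of the hopper's clear lid, at (-27, 32, 343) mm of the dispenser. Lid radius 98 mm, black knob on it up to z 372 mm; the hopper is as wide from z 293 mm up and narrows below to radius 20 mm at z 235 mm. It hangs out over the shutter's bar and close to the lever's knob at home: an upright gripper would hit it there, so lean the gripper away from it.
- slot (a point): Foot of the shutter's slot, on the chute's floor at (-87, 0, 120) mm of the dispenser; axes as the dispenser's. The slot, 7 mm wide and 38 mm deep, stands square to the chute and leans 35 degrees from vertical to the front: its way out is along (-0.574, 0, 0.819) in this frame.

How it is judged:
On the way, in this order (a step that is already met when the one before it is completed fails the run):
1. the shutter is out of the chute and lies in the bowl, let go (horizontal distance between shutter_mid and bowl below 0.055 m and height (world z) of shutter_mid below 0.075 m and contact force between shutter and the fingers below 0.05 N and contact force between shutter and bowl above 0.05 N), for 0.2 s.
2. the lever is swung to its stop (value of joint lever above 0.84 rad), for 0.05 s.
At the end, for the whole second after the job is handed in: One ball lies in the mug, which still stands upright with its axis within 75 mm of the spout's lip; the lever is home (under 0.05 rad); the shutter lies at rest in the bowl, its middle within 55 mm of the bowl's axis and under 75 mm high, let go; the other four balls are still in the dispenser (all of step 1 and horizontal distance between ball_1_center and mug_in below 0.035 m and z of ball_1_center in the frame of mug_in below 0.05 m and value of joint lever below 0.05 rad and angle between mug's own z axis and vertical below 0.1 rad and horizontal distance between mug_in and spout below 0.075 m and height (world z) of each of ball_2_center, ball_3_center, ball_4_center, ball_5_center above 0.18 m and linear speed of each of shutter, mug below 0.03 m/s and linear speed of ball_1 below 0.05 m/s); the robot touches nothing.
It fails at once if a second ball comes out (height (world z) of any of ball_2_center, ball_3_center, ball_4_center, ball_5_center below 0.175 m).
It fails at once if the mug is knocked over or pushed away (over 30 mm) (distance of mug_in from where it was at the start of the episode above 0.03 m or angle between mug's own z axis and vertical above 0.3 rad).
It fails at once if the shutter is dropped or flung (over 1.3 m/s, a fall of 86 mm) (linear speed of shutter above 1.3 m/s).
It fails at once if the bowl is pushed about or tipped (over 50 mm) (distance of bowl from where it was at the start of the episode above 0.05 m or angle between bowl's own z axis and vertical above 0.5 rad).
It fails at once if a bystander is knocked about (moved over 40 mm) (distance of any of jam_jar, second_mug, kitchen_timer, soup_tin, lemon, teaspoon from where it was at the start of the episode above 0.04 m).
It also fails if it takes over 62 s, if anything falls off the work surface, if the arm or the gripper's body presses on something with over 40 N, if the wrist force passes 120 N, or if a joint passes its speed limit or range.

ROBOT

A 6-joint arm with a two-finger parallel gripper is mounted at the origin on a cart in front of the work surface, level with it; the furniture and walls round the work are solid. World frame = base frame: x ahead of the robot, y to its left, z up, the work surface at z = 0. Lengths are in m, angles in rad, forces in N, time in s.
With the tool pointing down it reaches from about 0.25 to 0.775 m from the base axis. Payload 8.9 kg.
Tool frame: the origin (TCP) lies on the centre line of the jaws, within the pads' length; the fingertips stand 19 mm ahead of it and the grasp point (between the pads) is the TCP; z points along the fingers, y is the line along which they close (so a half turn about z gives the same grasp; the last joint's range is limited). The gripper opens to 85 mm and grips with 20 to 120 N. Pads are 22 mm wide; open, the fingers measure 114 mm over their backs; the gripper's body (76 mm by 85 mm) begins 54 mm behind the grasp point. The pads swing forward as they close: fully open they stand 13 mm farther back than shut.
Start: joints at [-1.42, 0.291, -0.153, 1.127, 0, 1.431], TCP at [0.15, -0.503, 0.25] pointing down, gripper open.
Joint ranges: [-2.52, 2.52], [-0.91, 1.74], [-1.3, 1.37], [-1.96, 2.02], [-1.52, 1.47], [-3.14, 3.14]. Speed limits (rad/s): [2.22, 2.22, 2.79, 3.14, 3.14, 3.14].

INTERFACE

Orientations are given as a unit quaternion [w, x, y, z].
In Python, from rig import ctrl gives the robot as it stands. The module is installed in compiled form; this text tells all that it offers.
- The arm moves only by the tool arm_command, never from a script. Its argument "deltas" is a list that holds one entry, the list of rows, each a list of 4 numbers: the shift along the tool's x, y, z in mm, then the turn about the tool's z in degrees. In form: [[[dx, dy, dz, spin], ...]]. A call has 1 to 5 rows; each row is the pose to reach, as a shift and turn from the pose commanded when the call began, along the tool's axes at that moment; what a row does not reach only later rows make up. A row lasts 1/8 s, in which the tool goes at most 62.5 mm and 10.7 degrees, less where a joint would pass 70% of its speed; a pose out of reach is approached as far as the arm can. A call with a gripper value outside its range is refused whole. "fingers" is the opening, from 0 (shut) to 1 (fully open), set as the call begins (left out, the last holds). The fingers move at their own pace and stop on an object; the grip force is fixed at half the most. Time passes only in rows, so rows that repeat a pose let the fingers close. It gives the time, the measured TCP pose, the force, the opening and the grip force at its end, in the units of the state.
- ctrl.observe(): the state, without advancing time (a new reading comes with each control period).
- ctrl.read_camera(name): name is "scene" or "top"; returns the picture (384x512x3 uint8, red, green, blue); there is no depth.
- ctrl.get_calibration(name): a dict with "K" (3x3 intrinsics, pixels), "eye" and "orientation" of the camera in the world. Camera axes: x right, y down, z forward; pixel columns grow to the right and rows downward; lengths in m; the calibration is good to about 2 mm. A picture is of the moment at which its call begins. get_calibration takes no time and is no camera call.
- ctrl.finish_job(): hands the job in; it is judged then, once.
Trained networks look in the newest picture that a camera, given by its name, has taken for a name from the list of things; names that differ only in an ending like _2 or _b are one class to them, and where a whole thing is asked for, a point or a joint stands for the part that bears it (a point fixed in the world has none). Each returns a list of dicts, best first, with "p" (0 to 1); they miss things now and then, are a little off and sometimes report something else, mostly with a low value. They report only what shows in the picture. A call takes as long as a camera call.
- ctrl.outline_of(camera, name): "pixels" (384x512 bool, what is visible of it) and "box" ([centre column, centre row, width, height] in pixels, round what is visible of it).
- ctrl.spot_point(camera, name): "pixel" ([column, row] in pixels: a listed point, or the origin of a listed thing).
The state is a dict: "t": time; "joints": joint angles; "dq": joint speeds; "tau": joint torques, N m; "tcp_pos": TCP position; "tcp_rot": TCP orientation; "force": force on the tool from outside, world axes, zero at the start; "moment": the same for the moment, N m; "grip_width": opening from 0.0 (shut) to 1.0 (fully open); "grip_force": force on a finger pad.
Only numpy, scipy, OpenCV 4.12 (cv2) and the standard library are available. Lean on these libraries where they do the work, as an engineer would, in place of code of your own. Each camera call takes 0.05 s, during which the arm holds its last target. There are 200 camera calls.

## Working session

There is one attempt and no reset: what is moved stays moved. The work goes in short steps, Python scripts to look and compute and a tool call to move; the robot and the scene stay as the last step left them, time stands still between calls to the robot, and variables do not carry over. Pictures are saved under pics/ and viewed, at most 10 in all, crops included, and the job is handed in when it is done.

Besides the shell and the picture viewer there is one more tool, called after "Call:" in YAML: its name, and indented under it one key for each argument. arm_command: Moves the arm, as the interface text tells. Its arguments: {"type":"object","properties":{"deltas":{"type":"array","items":{"type":"array","items":{"type":"array","items":{"type":"number"}}}},"fingers":{"type":"number"}},"required":["deltas"]}

```bash
mkdir -p pics
cat > h.py <<'E'
import numpy as np,cv2
from scipy.spatial.transform import Rotation as R
from rig import ctrl
def q(o): return R.from_quat([o[1],o[2],o[3],o[0]])
def cam(n):
    c=ctrl.get_calibration(n); o=np.array(c["orientation"])
    M=o if o.shape==(3,3) else q(o).as_matrix()
    return np.array(c["K"]),np.array(c["eye"]),M
def ray(n,p):
    K,e,M=cam(n); d=M@np.linalg.inv(K)@[p[0],p[1],1]; return e,d/np.linalg.norm(d)
def at_z(n,p,z):
    e,d=ray(n,p); return e+d*(z-e[2])/d[2]
def tri(ps):
    A=np.zeros((3,3));b=np.zeros(3);L=[ray(n,p) for n,p in ps]
    for e,d in L:
        P=np.eye(3)-np.outer(d,d);A+=P;b+=P@e
    x=np.linalg.solve(A,b); return x,[np.linalg.norm(np.cross(x-e,d)) for e,d in L]
def proj(n,x):
    K,e,M=cam(n); p=K@(M.T@(np.array(x)-e)); return p[:2]/p[2]
E
python3 - <<'E'
from h import *
for n in("scene","top"):
    im=ctrl.read_camera(n);cv2.imwrite(f"pics/{n}0.png",im[:,:,::-1])
    K,e,M=cam(n);print(n,e.round(3),M[:,2].round(2),K[0,0])
for k in["dispenser","spout","pivot","knob","shutter_grip","slot","hopper","bowl","mug","mug_in","jam_jar","second_mug","kitchen_timer","soup_tin","lemon","teaspoon"]:
    r={n:ctrl.spot_point(n,k)[:1] for n in("scene","top")}
    ps=[(n,v[0]["pixel"]) for n,v in r.items() if v]
    s=" ".join(f"{n} {np.round(v[0]['pixel'],1)} p{v[0]['p']:.2f}" for n,v in r.items() if v)
    if len(ps)==2: x,d=tri(ps); s+=f" -> {x.round(3)} res {max(d):.4f}"
    print(k,s)
E
```

```text
scene [-0.494 -0.282  1.073] [ 0.75  0.2  -0.64] 459.2451151584856
top [ 0.258 -0.022  1.515] [ 0.21  0.02 -0.98] 468.07128307151527
dispenser scene [254.4 228.2] p0.59 top [241.9 185.5] p0.85 -> [ 0.596  0.048 -0.017] res 0.0006
spout top [231.9 215.9] p0.66
pivot top [235.4 207.5] p0.35
knob top [258.9 209.7] p0.52
shutter_grip scene [316.7 212.5] p0.16 top [229.1 219.8] p0.67 -> [ 0.447 -0.056  0.237] res 0.1198
slot top [234.6 207.5] p0.78
hopper top [226.3 166.9] p0.75
bowl scene [253.7 229.3] p0.30 top [166.9 203.7] p0.96 -> [0.511 0.149 0.071] res 0.1235
mug scene [234.9 259.5] p0.49 top [236.6 236.3] p0.97 -> [0.42  0.054 0.01 ] res 0.0044
mug_in scene [230.8 257.1] p0.71 top [229.3 231.6] p0.56 -> [ 0.436  0.077 -0.002] res 0.0012
jam_jar scene [347.5 270.9] p0.80 top [337.9 228.8] p0.97 -> [ 0.474 -0.28  -0.002] res 0.0044
second_mug scene [193.4 206.3] p0.55 top [169.  163.8] p0.62 -> [ 0.655  0.299 -0.024] res 0.0036
kitchen_timer scene [336.1 228.3] p0.85 top [332.7 173. ] p0.82 -> [ 0.653 -0.237  0.005] res 0.0137
soup_tin scene [316.9 215.6] p0.78 top [302.2 161.3] p0.83 -> [ 0.689 -0.149  0.006] res 0.0021
lemon scene [371.8 242.4] p0.64 top [356.8 182.4] p0.73 -> [ 0.639 -0.342 -0.025] res 0.0050
teaspoon top [202.7 242.1] p0.44
```

Run:
```python
from h import *
for n,(x0,y0,w,h) in {"scene":(130,110,266,200),"top":(130,110,266,200)}.items():
    im=cv2.imread(f"pics/{n}0.png")[y0:y0+h,x0:x0+w]
    cv2.imwrite(f"pics/{n}0c.png",cv2.resize(im,None,fx=3,fy=3,interpolation=cv2.INTER_CUBIC))
```

```text
(no output)
```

View pics/scene0c.png

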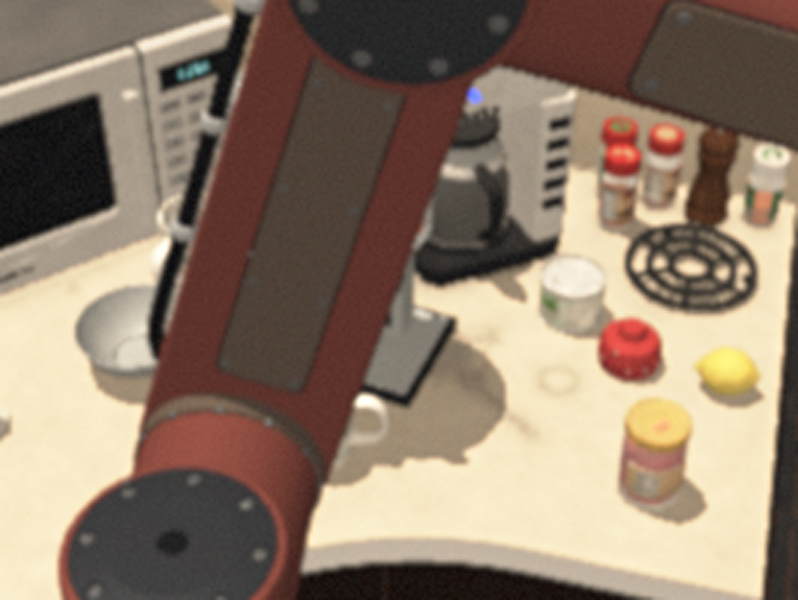

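View pics/top0c.png

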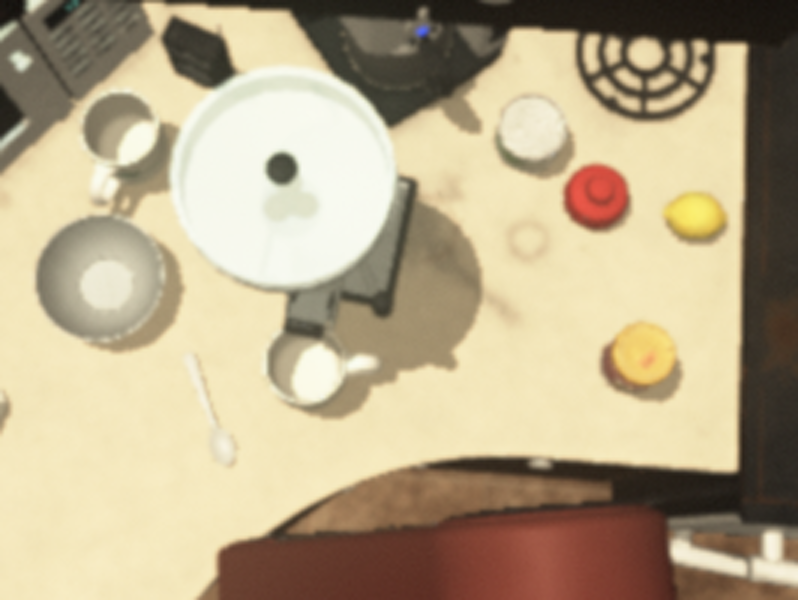

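```bash
cat > fit.py <<'E'
from h import *
from scipy.optimize import least_squares
def fit(obs):
    # obs: list of (cam, local pt, pixel, w)
    def W(p,l): c,s=np.cos(p[2]),np.sin(p[2]); return np.array([p[0]+c*l[0]-s*l[1],p[1]+s*l[0]+c*l[1],l[2]])
    f=lambda p:np.concatenate([(proj(n,W(p,l))-px)*w for n,l,px,w in obs])
    r=least_squares(f,[.58,.05,0.],loss='soft_l1'); return r.x,f(r.x).reshape(-1,2)
E
python3 - <<'E'
from fit import *
L={"hopper":[-.027,.032,.343],"spout":[-.107,0,.106],"knob":[-.102,-.072,.24],"shutter_grip":[-.1278,0,.178],"slot":[-.087,0,.120]}
L={k:np.array(v) for k,v in L.items()}
P={"hopper":(226.3,166.9),"spout":(231.9,215.9),"knob":(258.9,209.7),"shutter_grip":(229.1,219.8)}
x,r=fit([("top",L[k],np.array(p),1) for k,p in P.items()]+[("top",np.array([-.027,.032,.370]),np.array((224,166.)),1)])
print(x.round(4),r.round(1).tolist())
o=ctrl.observe();print(o["t"],np.round(o["tcp_pos"],4),q(o["tcp_rot"]).as_matrix().round(3).tolist(),o["grip_width"])
b=ctrl.outline_of("top","bowl")[0];ys,xs=np.where(b["pixels"]);print("bowl",b["p"],b["box"],cv2.fitEllipse(cv2.findContours(b["pixels"].astype(np.uint8),0,1)[0][0]))
print(at_z("top",b["box"][:2],.05))
m=ctrl.outline_of("top","mug")[0];print("mug",m["box"])
E
```

```text
[ 0.5802  0.0435 -0.1602] [[-1.4, 1.4], [1.6, -0.7], [-1.9, 2.2], [1.5, -1.5], [0.2, -0.4]]
1.7 [ 0.15   -0.5031  0.2503] [[0.958, 0.286, 0.0], [0.286, -0.958, 0.0], [0.0, -0.0, -1.0]] 0.9967371638470875
bowl 0.66 [163.9, 203.8, 45.2, 43.7] ((162.3112030029297, 202.44761657714844), (41.263248443603516, 44.38438415527344), 74.60014343261719)
[0.5028723  0.28769449 0.05      ]
mug [237.6, 234.9, 37.6, 25.6]
```

Call:
arm_command:
  deltas:
    - [[0, 0, -60, 0], [0, 0, -120, 0], [0, 0, -180, 0], [0, 0, -240, 0], [0, 0, -300, 0]]

```text
t: 2.42
tcp_pos: [0.1501, -0.5034, 0.5463]
tcp_rot: [0.001, 0.99, 0.144, -0.0]
force: [0.6, -0.7, 1.2]
grip_width: 1.001
grip_force: 0.0
```

Run:
```python
from h import *
o=ctrl.observe();print(o["t"],np.round(o["joints"],3),np.round(o["tcp_pos"],4),q(o["tcp_rot"]).as_matrix().round(3).tolist(),o["grip_width"])
```

```text
2.425 [-1.42   0.367  0.742  1.944 -0.     1.431] [ 0.1501 -0.5034  0.5463] [[0.958, 0.286, 0.0], [0.286, -0.958, -0.002], [-0.0, 0.002, -1.0]] 1.0006384303428772
```

Call:
arm_command:
  deltas:
    - [[0, 0, -50, 0], [0, 0, -100, 0], [0, 0, -100, 0]]

```text
t: 2.8
tcp_pos: [0.1447, -0.485, 0.5946]
tcp_rot: [0.028, 0.989, 0.144, 0.001]
force: [0.2, -0.2, -0.3]
grip_width: 1.004
grip_force: 0.0
```

Run:
```python
from h import *
o=ctrl.observe();print(o["t"],np.round(o["joints"],3),np.round(o["tcp_pos"],4),q(o["tcp_rot"]).as_matrix().round(3).tolist(),o["grip_width"])
```

```text
2.8 [-1.427e+00  3.380e-01  8.450e-01  2.022e+00  2.000e-03  1.425e+00] [ 0.1447 -0.485   0.5946] [[0.958, 0.285, 0.01], [0.286, -0.957, -0.056], [-0.006, 0.056, -0.998]] 1.0037403778195242
```

Call:
arm_command:
  deltas:
    - [[0, 0, -60, 0], [0, 0, -120, 0], [0, 0, -180, 0], [0, 0, -180, 0]]

```text
t: 3.3
tcp_pos: [0.1348, -0.449, 0.6296]
tcp_rot: [0.059, 0.988, 0.144, 0.002]
force: [-0.3, 0.2, -0.2]
grip_width: 1.002
grip_force: 0.0
```

Call:
arm_command:
  deltas:
    - [[0, 0, 60, 0], [0, 0, 60, 0]]

```text
t: 3.55
tcp_pos: [0.1359, -0.4553, 0.565]
tcp_rot: [0.055, 0.988, 0.144, 0.002]
force: [1.1, 0.6, 0.7]
grip_width: 1.001
grip_force: 0.0
```

```bash
cat >> h.py <<'E'
DP=np.array([.5802,.0435]);YAW=-.1602
def D(x,y,z): # dispenser mm -> world m
    c,s=np.cos(YAW),np.sin(YAW); return np.array([DP[0]+(c*x-s*y)/1e3,DP[1]+(s*x+c*y)/1e3,z/1e3])
def st():
    o=ctrl.observe();return o,np.array(o["tcp_pos"]),q(o["tcp_rot"]).as_matrix()
def go(*ts):
    o,p,M=st()
    print("t",round(o["t"],2),"p",p.round(4),"z",M[:,2].round(3),"y",M[:,1].round(3),"q",np.round(o["joints"],2),"w",round(o["grip_width"],2))
    for t in ts:
        d=M.T@(np.array(t)-p)*1e3; print("  to",np.round(t,3),"tool",d.round(1),"len",np.linalg.norm(d).round(),"rows",round(np.linalg.norm(d)/60,1))
E
python3 -c "
from h import *
go((.37,-.31,.53),(.46,.01,.53))"
```

```text
t 3.55 p [ 0.1359 -0.4553  0.565 ] z [ 0.019 -0.107 -0.994] y [ 0.285 -0.953  0.108] q [-1.44  0.16  0.5   1.8   0.01  1.41] w 1.0
  to [ 0.37 -0.31  0.53] tool [266.1 -75.6  23.8] len 278.0 rows 4.6
  to [0.46 0.01 0.53] tool [ 443.6 -354.8   -8.8] len 568.0 rows 9.5
```

Call:
arm_command:
  deltas:
    - [[53, -15, 5, 3], [106, -30, 10, 6], [160, -45, 14, 9], [213, -60, 19, 12], [266, -75, 24, 15]]

```text
t: 4.18
tcp_pos: [0.3716, -0.311, 0.5329]
tcp_rot: [0.058, 0.998, 0.013, 0.009]
force: [0.0, -1.4, -0.7]
grip_width: 0.997
grip_force: 0.0
```

```bash
python3 -c "
from h import *
go((.46,.01,.53))"
```

```text
t 4.17 p [ 0.3716 -0.311   0.5329] z [ 0.02  -0.116 -0.993] y [ 0.025 -0.993  0.116] q [-0.81  0.16  0.41  1.72 -0.07  2.31] w 1.0
  to [0.46 0.01 0.53] tool [  97.1 -316.9  -32.6] len 333.0 rows 5.6
```

Call:
arm_command:
  deltas:
    - [[20, -63, -6, -10], [40, -120, -12, -20], [60, -180, -18, -30], [78, -240, -25, -40], [97, -317, -32, -50]]

```text
t: 4.8
tcp_pos: [0.4538, -0.0093, 0.5297]
tcp_rot: [0.057, 0.897, 0.437, -0.017]
force: [1.2, -0.2, -0.1]
grip_width: 1.0
grip_force: 0.0
```

Call:
arm_command:
  deltas:
    - [[0, 0, -50, -10], [0, 0, -50, -20], [0, 0, -50, -30], [0, 0, -50, -40], [0, 0, -50, -50]]

```text
t: 5.42
tcp_pos: [0.4527, -0.0055, 0.5794]
tcp_rot: [0.044, 0.629, 0.775, -0.04]
force: [-0.1, 0.4, 0.6]
grip_width: 0.997
grip_force: 0.0
```

```bash
python3 -c "
from h import *
go((.5,.01,.68))"
```

```text
t 5.42 p [ 0.4527 -0.0055  0.5794] z [ 0.019 -0.117 -0.993] y [ 0.978  0.207 -0.006] q [-0.1   0.21  0.61  1.94 -0.11  1.26] w 1.0
  to [0.5  0.01 0.68] tool [  -6.6   48.8 -100.9] len 112.0 rows 1.9
```

Call:
arm_command:
  deltas:
    - [[0, 0, -60, -10], [0, 0, -120, -20], [0, 0, -180, -30], [0, 0, -240, -40], [0, 0, -300, -50]]

```text
t: 6.05
tcp_pos: [0.4207, 0.0032, 0.6305]
tcp_rot: [0.054, 0.24, 0.968, -0.05]
force: [-0.6, -0.5, -0.7]
grip_width: 0.997
grip_force: 0.0
```

```bash
python3 -c "
from h import *
go((.5,.01,.68))"
```

```text
t 6.05 p [0.4207 0.0032 0.6305] z [ 0.081 -0.122 -0.989] y [ 0.47  0.88 -0.07] q [-0.08  0.16  0.7   2.02 -0.12  0.4 ] w 1.0
  to [0.5  0.01 0.68] tool [-72.9  39.8 -43.4] len 94.0 rows 1.6
```

Call:
arm_command:
  deltas:
    - [[0, 0, -60, -10], [0, 0, -120, -19]]

```text
t: 6.3
tcp_pos: [0.4035, 0.0074, 0.6544]
tcp_rot: [0.075, 0.075, 0.993, -0.058]
force: [-0.4, 0.5, 0.9]
grip_width: 1.002
grip_force: 0.0
```

Call:
arm_command:
  deltas:
    - [[-20, 0, -55, 0], [-40, 0, -110, 0]]

```text
t: 6.55
tcp_pos: [0.4146, 0.0063, 0.6746]
tcp_rot: [0.104, 0.076, 0.99, -0.058]
force: [-0.2, -0.3, -0.4]
grip_width: 0.998
grip_force: 0.0
```

Call:
arm_command:
  deltas:
    - [[-60, 0, 0, 0], [-120, 0, 0, 0]]

```text
t: 6.8
tcp_pos: [0.5171, -0.0125, 0.6663]
tcp_rot: [0.121, 0.075, 0.988, -0.059]
force: [1.4, -0.4, -0.6]
grip_width: 1.003
grip_force: 0.0
```

```bash
python3 -c "
from h import *
go((.5,.01,.68))"
```

```text
t 6.8 p [ 0.5171 -0.0125  0.6663] z [ 0.229 -0.134 -0.964] y [ 0.163  0.982 -0.098] q [-0.1   0.31  1.01  2.02 -0.11  0.04] w 1.0
  to [0.5  0.01 0.68] tool [ 16.1  17.9 -20.1] len 31.0 rows 0.5
```

Call:
arm_command:
  deltas:
    - [[-15, 20, -55, 0], [-30, 40, -110, 0]]

```text
t: 7.05
tcp_pos: [0.5049, 0.0221, 0.6898]
tcp_rot: [0.149, 0.073, 0.984, -0.058]
force: [-1.0, 0.7, 0.6]
grip_width: 1.001
grip_force: 0.0
```

Call:
arm_command:
  deltas:
    - [[-15, 15, -55, 0], [-30, 30, -110, 0]]

```text
t: 7.3
tcp_pos: [0.4884, 0.0469, 0.7154]
tcp_rot: [0.179, 0.07, 0.98, -0.055]
force: [0.7, 0.0, 0.5]
grip_width: 1.003
grip_force: 0.0
```

Call:
arm_command:
  deltas:
    - [[-20, 10, -55, 0], [-40, 20, -110, 0]]

```text
t: 7.55
tcp_pos: [0.4764, 0.0607, 0.7396]
tcp_rot: [0.208, 0.068, 0.974, -0.052]
force: [1.5, 0.5, 0.0]
grip_width: 1.002
grip_force: 0.0
```

```bash
python3 -c "
from h import *
go((.5,.01,.68))"
```

```text
t 7.55 p [0.4764 0.0607 0.7396] z [ 0.399 -0.13  -0.908] y [ 0.154  0.985 -0.074] q [ 0.08  0.21  1.06  2.02 -0.16  0.18] w 1.0
  to [0.5  0.01 0.68] tool [ -2.3 -42.   70.1] len 82.0 rows 1.4
```

Call:
arm_command:
  deltas:
    - [[-20, 20, -55, 0], [-40, 40, -110, 0]]

```text
t: 7.8
tcp_pos: [0.4635, 0.0885, 0.76]
tcp_rot: [0.236, 0.065, 0.968, -0.048]
force: [-1.0, 0.0, -0.7]
grip_width: 1.0
grip_force: 0.0
```

Call:
arm_command:
  deltas:
    - [[-20, 20, -55, 0], [-40, 40, -110, 0]]

```text
t: 8.05
tcp_pos: [0.4477, 0.1138, 0.7802]
tcp_rot: [0.263, 0.062, 0.962, -0.041]
force: [-0.6, -0.3, -0.5]
grip_width: 0.998
grip_force: 0.0
```

Run:
```python
from h import *
for n in("scene","top"):
    im=ctrl.read_camera(n);cv2.imwrite(f"pics/{n}1.png",im[:,:,::-1])
    c=im[130:330,140:406,::-1] if n=="scene" else im[110:310,130:396,::-1]
    cv2.imwrite(f"pics/{n}1c.png",cv2.resize(c,None,fx=3,fy=3,interpolation=cv2.INTER_CUBIC))
for k in["dispenser","spout","pivot","knob","shutter_grip","slot","hopper","bowl","mug_in","shutter"]:
    r={n:ctrl.spot_point(n,k)[:1] for n in("scene","top")}
    print(k,{n:(np.round(v[0]['pixel'],1).tolist(),round(v[0]['p'],2)) for n,v in r.items() if v})
go(D(-127.8,0,178))
```

```text
dispenser {'scene': ([251.9, 228.9], 0.62), 'top': ([242.4, 187.4], 0.92)}
spout {'scene': ([238.3, 222.2], 0.65), 'top': ([231.1, 215.0], 0.77)}
pivot {'scene': ([250.1, 180.3], 0.56)}
knob {'scene': ([262.3, 190.5], 0.68), 'top': ([259.8, 211.6], 0.44)}
shutter_grip {'top': ([171.9, 161.5], 0.69)}
slot {'scene': ([241.1, 216.0], 0.57), 'top': ([231.9, 210.3], 0.92)}
hopper {'scene': ([239.2, 144.9], 0.96), 'top': ([228.0, 170.0], 0.59)}
bowl {'scene': ([176.5, 228.3], 0.65), 'top': ([164.8, 204.4], 0.54)}
mug_in {'scene': ([230.7, 261.4], 0.78), 'top': ([230.5, 233.6], 0.83)}
shutter {'scene': ([242.1, 212.9], 0.45), 'top': ([235.4, 203.7], 0.55)}
t 9.15 p [0.4483 0.1134 0.7797] z [ 0.5   -0.112 -0.859] y [ 0.141  0.989 -0.047] q [ 0.24  0.17  1.11  2.02 -0.23  0.31] w 1.0
  to [0.454 0.064 0.178] tool [297.4 -19.8 525. ] len 604.0 rows 10.1
```

View pics/scene1c.png

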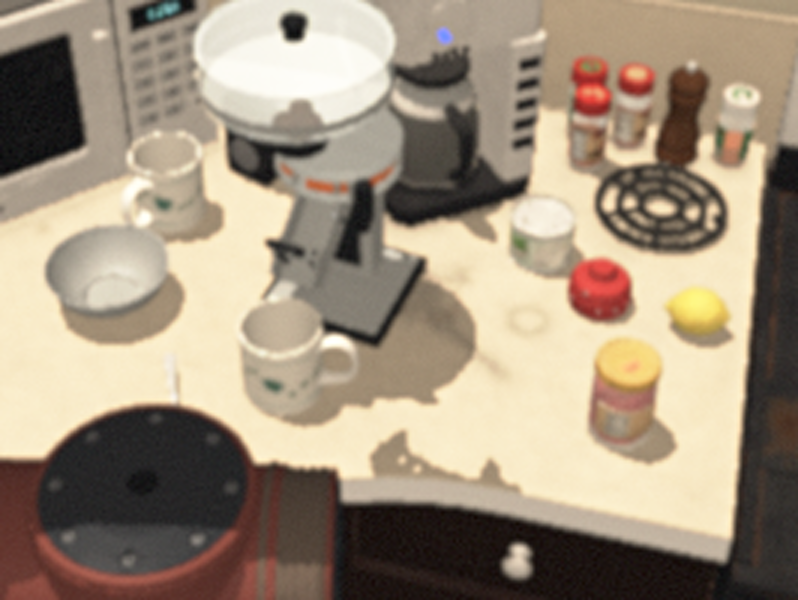

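Run:
```python
from fit import *
A=np.array
L={"hopper":[-.027,.032,.343],"spout":[-.107,0,.106],"knob":[-.102,-.072,.24],"grip":[-.1278,0,.178],"slot":[-.087,0,.120],"pivot":[0,0,.205],"o":[0,0,0],"lk":[-.027,.032,.362]}
O=[("scene","hopper",(239.2,144.9)),("top","hopper",(228,170)),("top","hopper",(226.3,166.9)),("scene","spout",(238.3,222.2)),("top","spout",(231.5,215.5)),("scene","pivot",(250.1,180.3)),("scene","knob",(261,194)),("top","knob",(259.4,210.6)),("scene","slot",(241.1,216)),("scene","grip",(236,213.3)),("top","grip",(231,219)),("scene","o",(251.9,228.9)),("top","o",(242.2,186.5)),("scene","lk",(237.7,139)),("top","lk",(224,166))]
x,r=fit([(n,A(L[k]),A(p),1) for n,k,p in O]);print(x.round(4));[print(o[:2],e.round(1)) for o,e in zip(O,r)]
print("bowl",tri([("scene",(176.5,228.3)),("top",(164.8,204.4))]),tri([("scene",(140+107/3,130+262/3)),("top",(163.9,203.8))]))
print("mug_in",tri([("scene",(230.7,261.4)),("top",(230.,233.))]))
# slot/rim: bowl rim ellipse centre from top at z=.05
b=ctrl.outline_of("scene","bowl")[0];print(b["box"],b["p"])
```

```text
[ 0.5813  0.0453 -0.1292]
('scene', 'hopper') [-1.2 -0.6]
('top', 'hopper') [-3.6 -1.7]
('top', 'hopper') [-1.9  1.4]
('scene', 'spout') [0.8 2.7]
('top', 'spout') [ 2.5 -0.4]
('scene', 'pivot') [ 2.6 -0.7]
('scene', 'knob') [0.3 2.1]
('top', 'knob') [-1.7  0.4]
('scene', 'slot') [0.6 1.5]
('scene', 'grip') [-0.7 -1.8]
('top', 'grip') [ 0.3 -0.9]
('scene', 'o') [ 1.7 -1.2]
('top', 'o') [0.1 2.3]
('scene', 'lk') [ 0.1 -0.3]
('top', 'lk') [-0.   0.4]
bowl (array([0.50935297, 0.29476145, 0.00102109]), [np.float64(0.00012252908973222324), np.float64(0.00012252908973225135)]) (array([0.5010006 , 0.28581741, 0.06041097]), [np.float64(0.0003481811310440952), np.float64(0.00034818113104420395)])
mug_in (array([ 0.43343153,  0.07621293, -0.01880988]), [np.float64(0.002109517304278625), np.float64(0.0021095173042786496)])
[175.3, 219.7, 44.3, 29.5] 0.91
```

```bash
sed -i 's/^DP=.*/DP=np.array([.5813,.0453]);YAW=-.1292/' h.py; python3 -c "
from h import *
o,p,M=st();b=D(-127.8,0,178);print(b)
go((.38,.085,.45),b-.1*M[:,2])"
```

```text
[0.45456518 0.06176586 0.178     ]
t 9.2 p [0.4483 0.1134 0.7796] z [ 0.5   -0.112 -0.859] y [ 0.141  0.989 -0.047] q [ 0.24  0.17  1.11  2.02 -0.23  0.31] w 1.0
  to [0.38  0.085 0.45 ] tool [223.9 -22.1 252.1] len 338.0 rows 5.6
  to [0.405 0.073 0.264] tool [296.7 -21.8 425.5] len 519.0 rows 8.7
```

Call:
arm_command:
  deltas:
    - [[41, -4, 46, 0], [82, -8, 92, 0], [123, -12, 138, 0], [164, -16, 184, 0], [205, -20, 230, 0]]
  fingers: 0.75

```text
t: 9.82
tcp_pos: [0.4019, 0.0944, 0.5563]
tcp_rot: [0.263, 0.062, 0.962, -0.041]
force: [1.8, -0.2, 0.8]
grip_width: 0.751
grip_force: 0.0
```

Call:
arm_command:
  deltas:
    - [[18, 0, 50, 0], [45, 0, 100, 0], [75, 0, 150, 0], [92, -2, 195, 0], [92, -2, 195, 0]]

```text
t: 10.45
tcp_pos: [0.419, 0.0791, 0.3404]
tcp_rot: [0.259, 0.062, 0.963, -0.042]
force: [1.0, -0.1, 0.8]
grip_width: 0.751
grip_force: 0.0
```

Run:
```python
from h import *
go(D(-127.8,0,178))
for n in("scene","top"):
    im=ctrl.read_camera(n);cv2.imwrite(f"pics/{n}2.png",im[:,:,::-1])
im=[cv2.resize(cv2.imread(f"pics/{n}2.png")[a:a+100,b:b+100],None,fx=4,fy=4,interpolation=cv2.INTER_CUBIC) for n,a,b in(("scene",150,185),("top",160,180))]
cv2.imwrite("pics/c2.png",np.hstack(im))
b=D(-127.8,0,178);print(proj("scene",b),proj("top",b))
```

```text
t 10.45 p [0.419  0.0791 0.3404] z [ 0.494 -0.113 -0.862] y [ 0.141  0.989 -0.049] q [ 0.15 -0.32 -0.66  0.72 -0.19  0.23] w 0.75
  to [0.455 0.062 0.178] tool [ 49.8  -4.2 159.4] len 167.0 rows 2.8
[235.32815408 211.50648111] [231.33596763 218.13737954]
```

View pics/c2.png

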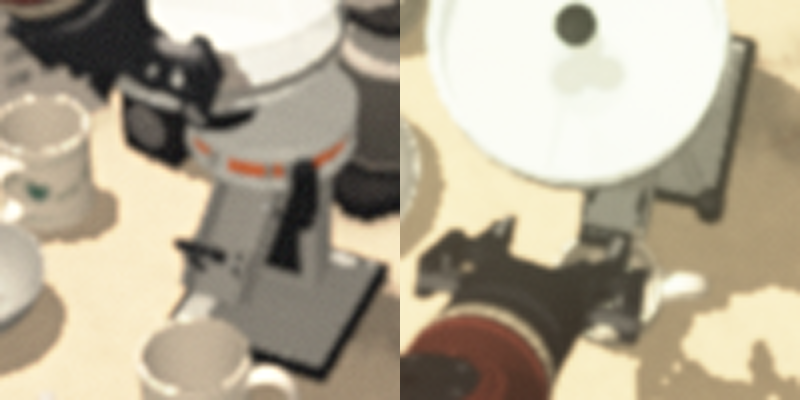

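Call:
arm_command:
  deltas:
    - [[30, -2, 20, 0], [50, -4, 55, 0], [51, -4, 95, 0], [51, -4, 130, 0], [51, -4, 130, 0]]

```text
t: 11.18
tcp_pos: [0.4434, 0.0661, 0.2069]
tcp_rot: [0.262, 0.062, 0.962, -0.041]
force: [-0.4, -0.3, -0.3]
grip_width: 0.75
grip_force: 0.0
```

Run:
```python
from h import *
go(D(-127.8,0,178))
for n in("scene","top"):
    im=ctrl.read_camera(n);cv2.imwrite(f"pics/{n}3.png",im[:,:,::-1])
im=[cv2.resize(cv2.imread(f"pics/{n}3.png")[a:a+80,b:b+80],None,fx=5,fy=5,interpolation=cv2.INTER_CUBIC) for n,a,b in(("scene",170,195),("top",180,190))]
cv2.imwrite("pics/c3.png",np.hstack(im))
```

```text
t 11.18 p [0.4434 0.0661 0.2069] z [ 0.5   -0.112 -0.859] y [ 0.141  0.989 -0.047] q [ 0.09 -0.15 -0.93  0.27 -0.16  0.18] w 0.75
  to [0.455 0.062 0.178] tool [ 4.8 -1.3 30.9] len 31.0 rows 0.5
```

View pics/c3.png

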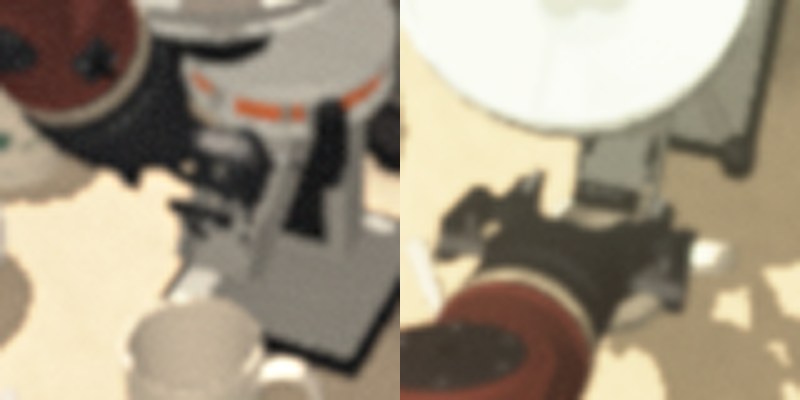

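Call:
arm_command:
  deltas:
    - [[4, -1, 16, 0], [6, -2, 32, 0], [6, -2, 32, 0]]

```text
t: 11.65
tcp_pos: [0.4534, 0.0613, 0.1773]
tcp_rot: [0.263, 0.062, 0.962, -0.041]
force: [-0.9, 0.7, 0.9]
grip_width: 0.743
grip_force: 0.0
```

Call:
arm_command:
  deltas:
    - [[0, 0, 0, 0], [0, 0, 0, 0], [0, 0, 0, 0], [0, 0, 0, 0]]
  fingers: 0.0

```text
t: 12.15
tcp_pos: [0.4533, 0.0615, 0.1776]
tcp_rot: [0.264, 0.062, 0.962, -0.041]
force: [-7.6, 2.0, 11.9]
grip_width: 0.445
grip_force: 58.2
```

Call:
arm_command:
  deltas:
    - [[0.5, -0.3, -6, 0], [1.4, -0.8, -18, 0], [2.4, -1.4, -32, 0], [3.6, -2, -47, 0], [4.7, -2.7, -62, 0]]

```text
t: 12.78
tcp_pos: [0.4168, 0.0659, 0.2279]
tcp_rot: [0.263, 0.062, 0.962, -0.041]
force: [-0.0, -0.6, 0.1]
grip_width: 0.446
grip_force: 60.3
```

Run:
```python
from h import *
o,p,M=st();print(np.round(o["force"],1),o["grip_force"])
for n in("scene","top"):
    im=ctrl.read_camera(n);cv2.imwrite(f"pics/{n}4.png",im[:,:,::-1])
im=[cv2.resize(cv2.imread(f"pics/{n}4.png")[a:a+100,b:b+100],None,fx=4,fy=4,interpolation=cv2.INTER_CUBIC) for n,a,b in(("scene",160,185),("top",170,180))]
cv2.imwrite("pics/c4.png",np.hstack(im))
B=np.array([.505,.291,0])
print(M.T@np.array([0,0,1.]))
go((.43,.10,.26),(.42,.27,.24),B+[0,0,.12])
```

```text
[-0.  -0.6  0.1] 60.295116639215394
[-0.51066675 -0.04705621 -0.85849006]
t 12.88 p [0.4174 0.0661 0.2286] z [ 0.502 -0.112 -0.857] y [ 0.14   0.989 -0.047] q [ 0.1  -0.24 -0.93  0.36 -0.16  0.19] w 0.44
  to [0.43 0.1  0.26] tool [-23.5  33.8 -24.4] len 48.0 rows 0.8
  to [0.42 0.27 0.24] tool [ 11.7 201.5 -31.2] len 204.0 rows 3.4
  to [0.505 0.291 0.12 ] tool [  2.8 239.8 112. ] len 265.0 rows 4.4
```

View pics/c4.png

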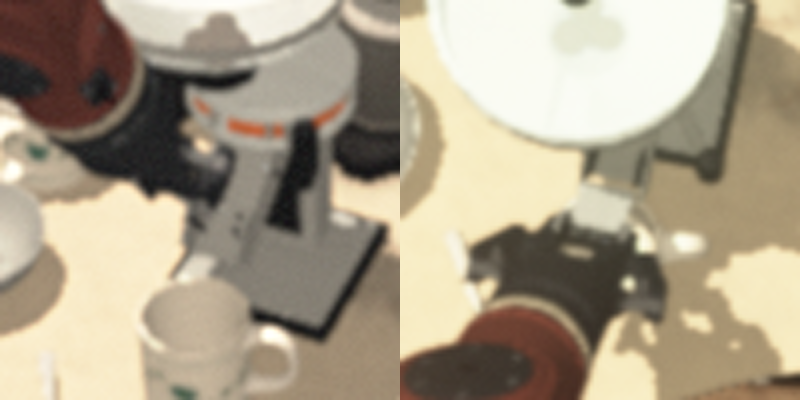

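```bash
python3 -c "
from h import *
go((.415,.12,.25),(.415,.25,.25),(.485,.291,.15),(.485,.291,.09))"
```

```text
t 12.88 p [0.4174 0.0661 0.2286] z [ 0.502 -0.112 -0.857] y [ 0.14   0.989 -0.047] q [ 0.1  -0.24 -0.93  0.36 -0.16  0.19] w 0.44
  to [0.415 0.12  0.25 ] tool [ -3.7  52.  -25.5] len 58.0 rows 1.0
  to [0.415 0.25  0.25 ] tool [  8.9 180.5 -40.1] len 185.0 rows 3.1
  to [0.485 0.291 0.15 ] tool [  4.4 235.6  76.3] len 248.0 rows 4.1
  to [0.485 0.291 0.09 ] tool [ 35.2 238.4 127.7] len 273.0 rows 4.5
```

Call:
arm_command:
  deltas:
    - [[-4, 30, -25, 0], [0, 75, -32, 0], [4, 125, -38, 0], [8, 170, -40, 0], [9, 190, -30, 0]]

```text
t: 13.5
tcp_pos: [0.4216, 0.2609, 0.2392]
tcp_rot: [0.263, 0.061, 0.962, -0.041]
force: [0.8, -0.0, -0.7]
grip_width: 0.443
grip_force: 60.4
```

Call:
arm_command:
  deltas:
    - [[-2, 25, 40, 0], [-4, 45, 90, 0], [-4, 46, 106, 0], [-4, 46, 106, 0]]

```text
t: 14.0
tcp_pos: [0.4839, 0.2906, 0.1462]
tcp_rot: [0.261, 0.062, 0.962, -0.042]
force: [-0.4, -0.5, -0.3]
grip_width: 0.447
grip_force: 60.4
```

Run:
```python
from h import *
for n in("scene","top"):
    im=ctrl.read_camera(n);cv2.imwrite(f"pics/{n}5.png",im[:,:,::-1])
im=[cv2.resize(cv2.imread(f"pics/{n}5.png")[a:a+100,b:b+100],None,fx=4,fy=4,interpolation=cv2.INTER_CUBIC) for n,a,b in(("scene",165,130),("top",155,120))]
cv2.imwrite("pics/c5.png",np.hstack(im))
o,p,M=st();sz=np.array([-.569,.074,.819])
print("foot px",proj("scene",p-.071*sz),proj("top",p-.071*sz),"bowl rim c",proj("scene",(.505,.291,.05)),proj("top",(.505,.291,.05)))
go((.485,.291,.09),(.485,.291,.068))
```

```text
foot px [177.57049861 205.87631866] [162.83415487 194.6491368 ] bowl rim c [175.19280176 218.60397187] [162.94670495 203.06554804]
t 14.1 p [0.4842 0.2912 0.1483] z [ 0.5   -0.112 -0.859] y [ 0.141  0.989 -0.047] q [ 0.62  0.26 -0.65  0.28 -0.39  0.67] w 0.44
  to [0.485 0.291 0.09 ] tool [29.1  2.7 50.5] len 58.0 rows 1.0
  to [0.485 0.291 0.068] tool [40.3  3.7 69.4] len 80.0 rows 1.3
```

View pics/c5.png

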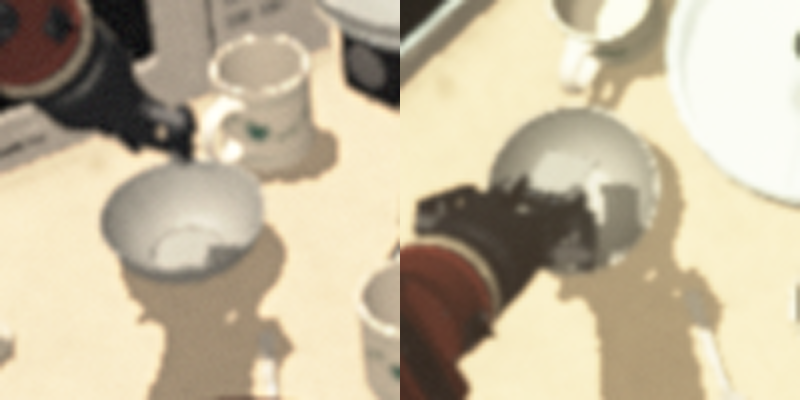

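Call:
arm_command:
  deltas:
    - [[14, 1, 25, 0], [27, 2.5, 47, 0], [35, 3, 60, 0], [38, 3, 66, 0], [38, 3, 66, 0]]

```text
t: 14.72
tcp_pos: [0.4855, 0.2907, 0.0725]
tcp_rot: [0.263, 0.062, 0.962, -0.041]
force: [-0.4, -0.2, 0.5]
grip_width: 0.445
grip_force: 60.4
```

Call:
arm_command:
  deltas:
    - [[1, 0, 2, 0], [2, 0, 4, 0], [2, 0, 4, 0]]

```text
t: 15.1
tcp_pos: [0.4856, 0.2902, 0.0675]
tcp_rot: [0.263, 0.062, 0.962, -0.041]
force: [-1.2, -0.3, -0.4]
grip_width: 0.443
grip_force: 60.4
```

Call:
arm_command:
  deltas:
    - [[1.5, 0, 2.5, 0], [1.5, 0, 2.5, 0]]

```text
t: 15.35
tcp_pos: [0.4856, 0.2901, 0.0644]
tcp_rot: [0.263, 0.062, 0.962, -0.041]
force: [-0.3, 0.5, 1.9]
grip_width: 0.445
grip_force: 60.5
```

Call:
arm_command:
  deltas:
    - [[1.5, 0, 2.5, 0], [1.5, 0, 2.5, 0]]

```text
t: 15.6
tcp_pos: [0.4856, 0.2902, 0.0623]
tcp_rot: [0.263, 0.062, 0.962, -0.041]
force: [-9.3, -0.2, 15.2]
grip_width: 0.438
grip_force: 60.9
```

Call:
arm_command:
  deltas:
    - [[-0.8, 0, -1.5, 0], [-0.8, 0, -1.5, 0]]

```text
t: 15.85
tcp_pos: [0.4856, 0.2902, 0.0635]
tcp_rot: [0.263, 0.062, 0.962, -0.041]
force: [-2.4, 0.7, 4.6]
grip_width: 0.448
grip_force: 60.2
```

Call:
arm_command:
  deltas:
    - [[0, 0, 0, 0], [0, 0, 0, 0], [0, 0, 0, 0]]
  fingers: 0.68

```text
t: 16.23
tcp_pos: [0.4854, 0.2899, 0.063]
tcp_rot: [0.262, 0.062, 0.962, -0.041]
force: [-0.3, 0.1, -0.1]
grip_width: 0.679
grip_force: 0.0
```

Call:
arm_command:
  deltas:
    - [[0, 0, -15, 0], [0, 0, -40, 0], [0, 0, -80, 0], [0, 0, -120, 0], [0, 0, -150, 0]]

```text
t: 16.85
tcp_pos: [0.4098, 0.3071, 0.1935]
tcp_rot: [0.263, 0.062, 0.962, -0.041]
force: [0.5, 0.2, 0.3]
grip_width: 0.676
grip_force: 0.0
```

Run:
```python
from h import *
for n in("scene","top"):
    im=ctrl.read_camera(n);cv2.imwrite(f"pics/{n}6.png",im[:,:,::-1])
im=[cv2.resize(cv2.imread(f"pics/{n}6.png")[a:a+100,b:b+100],None,fx=4,fy=4,interpolation=cv2.INTER_CUBIC) for n,a,b in(("scene",165,130),("top",155,120))]
cv2.imwrite("pics/c6.png",np.hstack(im))
for n in("scene","top"): print([(np.round(v["pixel"],1),v["p"]) for v in ctrl.spot_point(n,"shutter_mid")[:2]])
go()
```

```text
[(array([173.6, 225.9]), 0.64), (array([235.7, 224.2]), 0.57)]
[(array([164.2, 208. ]), 0.81), (array([165.6, 205.3]), 0.49)]
t 17.05 p [0.4106 0.3071 0.1921] z [ 0.501 -0.111 -0.858] y [ 0.14   0.989 -0.046] q [ 0.75  0.14 -0.66  0.44 -0.44  0.81] w 0.68
```

View pics/c6.png

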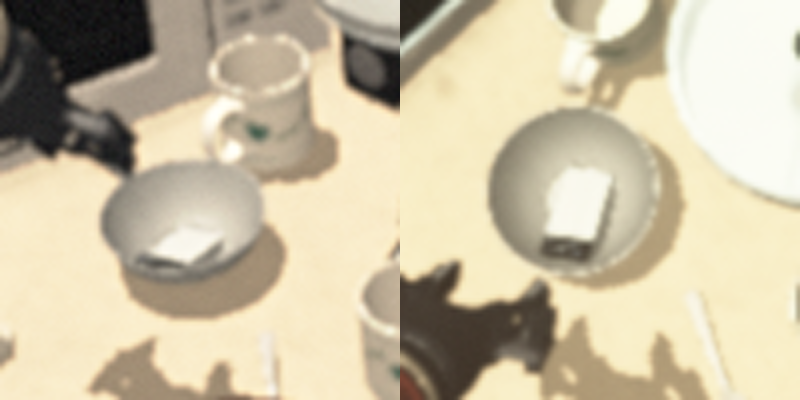

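```bash
python3 -c "
from h import *
go((.36,.20,.28),(.36,-.02,.31))"
```

```text
t 17.05 p [0.4106 0.3071 0.1921] z [ 0.501 -0.111 -0.858] y [ 0.14   0.989 -0.046] q [ 0.75  0.14 -0.66  0.44 -0.44  0.81] w 0.68
  to [0.36 0.2  0.28] tool [ -12.1 -117.1  -88.8] len 147.0 rows 2.5
  to [ 0.36 -0.02  0.31] tool [ -48.8 -336.1  -90.1] len 351.0 rows 5.9
```

Call:
arm_command:
  deltas:
    - [[-6, -40, -40, 8], [-12, -90, -75, 16], [-18, -145, -89, 24], [-27, -205, -90, 32], [-36, -260, -90, 40]]
  fingers: 0.0

```text
t: 17.68
tcp_pos: [0.36, 0.0673, 0.2976]
tcp_rot: [0.261, 0.374, 0.889, 0.047]
force: [1.6, -0.1, -0.2]
grip_width: -0.0
grip_force: 0.0
```

```bash
cat > lev.py <<'E'
from h import *
o,p,M=st(); x,y,z=M.T
def K(t): a=np.arctan2(-72,-102)+t; return D(125*np.cos(a),125*np.sin(a),240)
n=-x[:2]/np.linalg.norm(x[:2]); yh=y[:2]/np.linalg.norm(y[:2]); n=np.array([yh[1],-yh[0]]); n*=np.sign(n[0])
E=19e-3*z-11e-3*x
def T(t,gap=0,s=0,zt=.248): # TCP target with lever at t
    k=K(t); xy=k[:2]-n*(.010+gap)+yh*s-E[:2]; return np.array([*xy,zt])
H=D(-27,32,343)
def clear(P):
    m=9
    for l in np.arange(54,200,4):
        for a in np.linspace(-1,1,15):
            for b in np.linspace(-1,1,15):
                w=P-z*l*1e-3+x*a*.0425+y*b*.0425
                if .235<w[2]<.345: 
                    r=.098 if w[2]>.293 else .02+.078*(w[2]-.235)/.058
                    m=min(m,np.linalg.norm(w[:2]-H[:2])-r)
    return m
E
python3 - <<'E'
from lev import *
print("n",n,"x",x.round(2))
for t,g in((0,.02),(0,.005),(0,0),(.22,0),(.44,0),(.66,0),(.8,0),(.873,0)): print(t,g,T(t,g).round(4),"clear",round(clear(T(t,g)),4))
a=T(0,.02); go(a-.08*z,a,*[T(t) for t in(0,.22,.44,.66,.8,.873)])
E
```

```text
n [ 0.74473883 -0.66735603] x [-0.58  0.69 -0.43]
0 0.02 [0.4325 0.0167 0.248 ] clear 0.0178
0 0.005 [0.4437 0.0067 0.248 ] clear 0.0139
0 0 [0.4474 0.0034 0.248 ] clear 0.013
0.22 0 [ 0.4628 -0.0194  0.248 ] clear 0.0159
0.44 0 [ 0.4828 -0.0382  0.248 ] clear 0.0128
0.66 0 [ 0.5064 -0.0522  0.248 ] clear 0.0046
0.8 0 [ 0.5228 -0.0583  0.248 ] clear -0.0014
0.873 0 [ 0.5316 -0.0605  0.248 ] clear -0.0052
t 17.68 p [0.36   0.0673 0.2976] z [ 0.498 -0.112 -0.86 ] y [0.641 0.715 0.278] q [ 0.13 -0.44 -0.84  0.66 -0.18  0.88] w -0.0
  to [0.393 0.026 0.317] tool [-56.1  -3.5   4.4] len 56.0 rows 0.9
  to [0.433 0.017 0.248] tool [-56.1  -3.5  84.4] len 101.0 rows 1.7
  to [0.447 0.003 0.248] tool [-74.   -3.5  93.3] len 119.0 rows 2.0
  to [ 0.463 -0.019  0.248] tool [-98.6  -9.9 103.5] len 143.0 rows 2.4
  to [ 0.483 -0.038  0.248] tool [-123.3  -10.5  115.6] len 169.0 rows 2.8
  to [ 0.506 -0.052  0.248] tool [-146.7   -5.4  128.9] len 195.0 rows 3.3
  to [ 0.523 -0.058  0.248] tool [-160.5    0.7  137.8] len 212.0 rows 3.5
  to [ 0.532 -0.061  0.248] tool [-167.2    4.8  142.4] len 220.0 rows 3.7
```

Run:
```python
import lev
from lev import *
M0=M.copy();p0=p.copy()
def setspin(a):
    global lev
    N=M0@R.from_euler('z',a,degrees=True).as_matrix()
    lev.x,lev.y,lev.z=N.T; lev.yh=lev.y[:2]/np.linalg.norm(lev.y[:2]); m=np.array([lev.yh[1],-lev.yh[0]]); lev.n=m*np.sign(m[0]); lev.E=19e-3*lev.z-11e-3*lev.x
for t,a,s in((0,0,0),(.22,-5,0),(.44,-10,-.002),(.66,-20,-.004),(.8,-28,-.006),(.873,-32,-.006),(.873,-35,-.0),(.93,-35,-.006)):
    setspin(a); P=T(t,0,s); d=M0.T@(P-p0)*1e3; print(t,a,s,P.round(4),"tool",d.round(1),"clear",round(clear(P),4),"n",np.degrees(np.arctan2(lev.n[1],lev.n[0])).round())
```

```text
0 0 0 [0.4474 0.0034 0.248 ] tool [-74.   -3.5  93.3] clear 0.013 n -42.0
0.22 -5 0 [ 0.4617 -0.0207  0.248 ] tool [-98.9 -11.6 103.1] clear 0.0157 n -37.0
0.44 -10 -0.002 [ 0.4796 -0.0426  0.248 ] tool [-124.5  -15.7  114.5] clear 0.0183 n -33.0
0.66 -20 -0.004 [ 0.501  -0.0616  0.248 ] tool [-150.1  -15.6  127.3] clear 0.0197 n -24.0
0.8 -28 -0.006 [ 0.5164 -0.0723  0.248 ] tool [-166.4  -13.5  136.1] clear 0.0207 n -17.0
0.873 -32 -0.006 [ 0.5252 -0.076   0.248 ] tool [-174.1  -10.4  140.9] clear 0.0201 n -14.0
0.873 -35 -0.0 [ 0.5264 -0.0712  0.248 ] tool [-171.5   -6.2  141. ] clear 0.0131 n -11.0
0.93 -35 -0.006 [ 0.5322 -0.0784  0.248 ] tool [-179.9   -7.6  144.7] clear 0.0189 n -11.0
```

Call:
arm_command:
  deltas:
    - [[-40, -3, 2, 0], [-56, -3.5, 25, 0], [-56, -3.5, 65, 0], [-56, -3.5, 84, 0], [-56, -3.5, 84, 0]]

```text
t: 18.3
tcp_pos: [0.4318, 0.0179, 0.2463]
tcp_rot: [0.258, 0.374, 0.89, 0.046]
force: [-0.6, 0.2, -0.1]
grip_width: -0.002
grip_force: 0.0
```

Run:
```python
from lev import *
for c in("scene","top"):
    im=ctrl.read_camera(c);cv2.imwrite(f"pics/{c}7.png",im[:,:,::-1])
im=[cv2.resize(cv2.imread(f"pics/{c}7.png")[a:a+80,b:b+80],None,fx=5,fy=5,interpolation=cv2.INTER_CUBIC) for c,a,b in(("scene",155,215),("top",175,215))]
cv2.imwrite("pics/c7.png",np.hstack(im))
print("E px",proj("scene",p+E),proj("top",p+E),"K",proj("scene",K(0)),proj("top",K(0)),o["force"])
go(T(0,.02),T(0))
```

```text
E px [251.8997598  201.35455473] [249.42825388 218.98704088] K [261.34888313 196.10067189] [257.74850016 211.01558659] [-0.57004893  0.19450137 -0.14005434]
t 18.4 p [0.4325 0.0183 0.2486] z [ 0.497 -0.112 -0.861] y [0.64  0.717 0.276] q [-0.07 -0.26 -0.88  0.42 -0.07  0.7 ] w -0.0
  to [0.433 0.017 0.248] tool [-0.9 -1.3  0.7] len 2.0 rows 0.0
  to [0.447 0.003 0.248] tool [-18.8  -1.4   9.6] len 21.0 rows 0.4
```

View pics/c7.png

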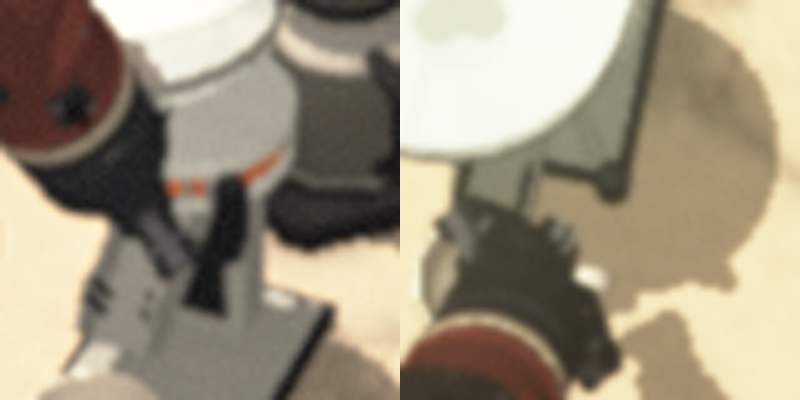

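Call:
arm_command:
  deltas:
    - [[-19, -1.4, 9.6, 0], [-31, -5.5, 14.5, -2], [-44, -9.5, 19.4, -5], [-56, -12, 25, -7], [-69, -13.6, 30.8, -10]]

```text
t: 19.02
tcp_pos: [0.4795, -0.0423, 0.2487]
tcp_rot: [0.263, 0.293, 0.919, 0.023]
force: [-3.9, 2.4, 0.9]
grip_width: -0.001
grip_force: 2.0
```

Run:
```python
import lev
from lev import *
M0=M.copy();p0=p.copy();print(o["force"],o["t"],p0)
for t,a,s in((.44,0,-.002),(.55,-5,-.003),(.66,-10,-.004),(.8,-18,-.006),(.873,-22,-.006),(.93,-25,-.006)):
    N=M0@R.from_euler('z',a,degrees=True).as_matrix()
    lev.x,lev.y,lev.z=N.T; lev.yh=lev.y[:2]/np.linalg.norm(lev.y[:2]); m=np.array([lev.yh[1],-lev.yh[0]]); lev.n=m*np.sign(m[0]); lev.E=19e-3*lev.z-11e-3*lev.x
    P=T(t,0,s); print(t,a,(M0.T@(P-p0)*1e3).round(1),round(clear(P),4))
```

```text
[-3.91947142  2.41230005  0.88870288] 19.025 [ 0.47947475 -0.04225877  0.24867669]
0.44 0 [ 0.  -0.4  0.7] 0.0183
0.55 -5 [-12.6  -3.4   6.9] 0.0191
0.66 -10 [-25.3  -4.9  13.5] 0.0197
0.8 -18 [-41.7  -5.7  22.3] 0.0207
0.873 -22 [-49.8  -4.1  27.1] 0.02
0.93 -25 [-56.   -2.3  30.9] 0.0188
```

Call:
arm_command:
  deltas:
    - [[-12.6, -3.4, 6.5, -5], [-25.3, -4.9, 13, -10], [-41.7, -5.7, 22, -18], [-49, -4.2, 26.5, -22], [-49, -4.2, 26.5, -22]]

```text
t: 19.65
tcp_pos: [0.5247, -0.0755, 0.2482]
tcp_rot: [0.263, 0.113, 0.958, -0.027]
force: [-3.7, 1.8, 3.4]
grip_width: 0.005
grip_force: 2.2
```

Call:
arm_command:
  deltas:
    - [[-2, 0, 1, 0], [-2, 0, 1, 0]]

```text
t: 19.9
tcp_pos: [0.5265, -0.076, 0.2482]
tcp_rot: [0.263, 0.114, 0.958, -0.027]
force: [-4.9, 0.6, 2.9]
grip_width: -0.003
grip_force: 2.3
```

Run:
```python
from lev import *
im=ctrl.read_camera("scene");cv2.imwrite(f"pics/scene8.png",im[:,:,::-1])
print([(np.round(v["pixel"],1),v["p"]) for v in ctrl.spot_point("scene","knob")[:2]],"K",[proj("scene",K(t)).round(1) for t in(.7,.8,.873)])
go()
```

```text
[(array([286.8, 178.7]), 0.68)] K [array([286.2, 186. ]), array([288.5, 183.8]), array([289.9, 182.1])]
t 20.0 p [ 0.5266 -0.076   0.2482] z [ 0.498 -0.112 -0.86 ] y [0.232 0.973 0.008] q [-0.31 -0.06 -0.73  0.36  0.04 -0.06] w 0.0
```

Call:
arm_command:
  deltas:
    - [[-3, 0, 1.7, 0], [-3, 0, 1.7, 0]]

```text
t: 20.25
tcp_pos: [0.5293, -0.0767, 0.2478]
tcp_rot: [0.263, 0.114, 0.958, -0.027]
force: [-13.0, 2.4, 9.7]
grip_width: 0.001
grip_force: 6.3
```

Call:
arm_command:
  deltas:
    - [[-2.5, 0, 1.5, 0], [-2.5, 0, 1.5, 0]]

```text
t: 20.5
tcp_pos: [0.5298, -0.0761, 0.2457]
tcp_rot: [0.26, 0.113, 0.959, -0.026]
force: [-15.7, 5.8, 5.7]
grip_width: -0.004
grip_force: 8.2
```

Run:
```python
from lev import *
for c in("scene","top"):
    im=ctrl.read_camera(c);cv2.imwrite(f"pics/{c}9.png",im[:,:,::-1])
    print(c,[(np.round(v["pixel"],1),v["p"]) for v in ctrl.spot_point(c,"knob")[:2]],"K",[proj(c,K(t)).round(1) for t in(.7,.8,.873)],[(np.round(v["pixel"],1),round(v["p"],2)) for v in ctrl.spot_point(c,"ball_1_center")[:3]],"mug",proj(c,(.434,.076,.02)))
im=[cv2.resize(cv2.imread(f"pics/{c}9.png")[a:a+80,b:b+80],None,fx=5,fy=5,interpolation=cv2.INTER_CUBIC) for c,a,b in(("scene",150,225),("top",175,215))]
cv2.imwrite("pics/c9.png",np.hstack(im)); print(np.round(ctrl.observe()["force"],1))
```

```text
scene [(array([289.8, 181.8]), 0.44)] K [array([286.2, 186. ]), array([288.5, 183.8]), array([289.9, 182.1])] [] mug [230.93325527 252.8060379 ]
top [(array([283.9, 183.8]), 0.54)] K [array([280.1, 190.1]), array([281.8, 186.1]), array([282.8, 183.1])] [(array([231.9, 239.8]), 0.52), (array([202.7, 242. ]), 0.43), (array([225.8, 170.8]), 0.32)] mug [228.80738229 231.55823634]
[-18.2   5.6   6.8]
```

View pics/c9.png

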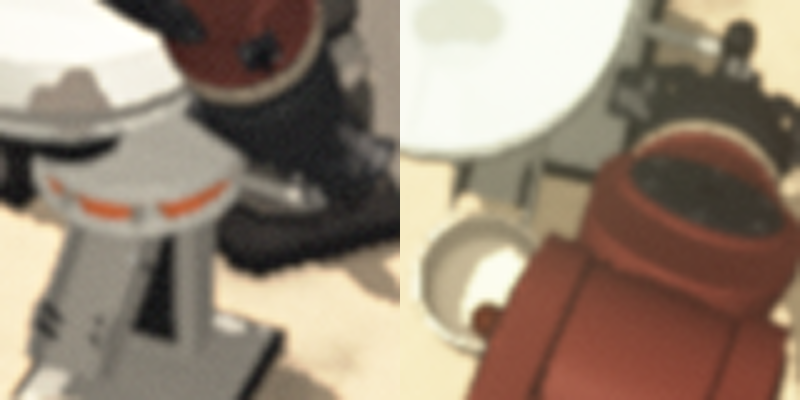

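Run:
```python
import lev
from lev import *
M0=M.copy();p0=p.copy()
for t,a,s,g in((.66,12,-.004,0),(.44,22,-.002,0),(.22,27,0,.0),(0,32,0,0),(0,32,0,.022)):
    N=M0@R.from_euler('z',a,degrees=True).as_matrix()
    lev.x,lev.y,lev.z=N.T; lev.yh=lev.y[:2]/np.linalg.norm(lev.y[:2]); m=np.array([lev.yh[1],-lev.yh[0]]); lev.n=m*np.sign(m[0]); lev.E=19e-3*lev.z-11e-3*lev.x
    P=T(t,g,s); print(t,a,(M0.T@(P-p0)*1e3).round(1),round(clear(P),4))
```

```text
0.66 12 [ 26.    7.4 -17.8] 0.0197
0.44 22 [ 47.9  20.9 -30.5] 0.0182
0.22 27 [ 67.4  38.1 -41.7] 0.0155
0 32 [ 84.2  58.2 -51.4] 0.0126
0 32 [101.   68.7 -61. ] 0.0181
```

Call:
arm_command:
  deltas:
    - [[13, 3, -9, 6], [26, 7.4, -17.8, 12], [37, 14, -24.5, 17], [48, 21, -30.5, 22], [58, 29.5, -36.5, 25]]

```text
t: 21.42
tcp_pos: [0.4718, -0.0327, 0.2491]
tcp_rot: [0.262, 0.319, 0.91, 0.031]
force: [-3.6, 0.1, -1.3]
grip_width: 0.0
grip_force: 1.6
```

Call:
arm_command:
  deltas:
    - [[0, 0, 0, 0]]

```text
t: 21.55
tcp_pos: [0.4717, -0.0323, 0.2491]
tcp_rot: [0.262, 0.318, 0.911, 0.031]
force: [-5.1, 0.3, -2.1]
grip_width: 0.002
grip_force: 2.0
```

Run:
```python
from lev import *
print(o["force"]); go(T(.22),T(0),T(0,.022),T(0,.022)-.12*z)
```

```text
[-5.13134467  0.33063985 -2.06965474]
t 21.55 p [ 0.4717 -0.0323  0.2491] z [ 0.496 -0.111 -0.861] y [0.563 0.796 0.222] q [-0.22 -0.18 -0.83  0.39  0.    0.45] w 0.0
  to [ 0.461 -0.021  0.248] tool [13.9  2.6 -5.4] len 15.0 rows 0.3
  to [0.446 0.001 0.248] tool [ 37.6  12.  -15.6] len 42.0 rows 0.7
  to [0.428 0.014 0.248] tool [ 57.   12.  -25.9] len 64.0 rows 1.1
  to [0.368 0.027 0.351] tool [  57.    12.  -145.9] len 157.0 rows 2.6
```

Call:
arm_command:
  deltas:
    - [[14, 3, -5.5, 0], [26, 7, -10.5, 0], [38, 12, -15.6, 0], [57, 12, -26, 0], [57, 12, -70, 0]]

```text
t: 22.18
tcp_pos: [0.4052, 0.0191, 0.2847]
tcp_rot: [0.261, 0.318, 0.911, 0.03]
force: [1.0, -0.1, -0.4]
grip_width: -0.001
grip_force: 0.0
```

Call:
arm_command:
  deltas:
    - [[0, 0, -50, 0], [0, 0, -100, 0], [0, 0, -100, 0], [0, 0, -100, 0], [0, 0, -100, 0]]

```text
t: 22.8
tcp_pos: [0.3574, 0.0294, 0.3713]
tcp_rot: [0.262, 0.318, 0.911, 0.03]
force: [-1.0, -0.1, 0.1]
grip_width: -0.001
grip_force: 0.0
```

Run:
```python
from lev import *
for c in("scene","top"):
    im=ctrl.read_camera(c);cv2.imwrite(f"pics/{c}10.png",im[:,:,::-1])
    for k in("knob","ball_1_center","mug_in","shutter_mid"): print(c,k,[(np.round(v["pixel"],1),round(v["p"],2)) for v in ctrl.spot_point(c,k)[:2]])
print([proj(c,K(0)).round(1) for c in("scene","top")],o["force"]);go()
```

```text
scene knob [(array([260.6, 194.8]), 0.75), (array([253.6, 226.2]), 0.36)]
scene ball_1_center [(array([231.5, 259.5]), 0.51)]
scene mug_in [(array([230.9, 257.5]), 0.77), (array([169.8, 226. ]), 0.66)]
scene shutter_mid [(array([336. , 227.9]), 0.74), (array([172.8, 226.5]), 0.7)]
top knob [(array([261.7, 209.5]), 0.59)]
top ball_1_center [(array([233.5, 238.6]), 0.63)]
top mug_in [(array([230. , 235.2]), 0.64), (array([231.9, 239.8]), 0.25)]
top shutter_mid [(array([165.4, 206.8]), 0.73)]
[array([261.3, 196.1]), array([257.7, 211. ])] [-0.97655388 -0.05031648  0.09691336]
t 23.3 p [0.3577 0.0293 0.3726] z [ 0.498 -0.112 -0.86 ] y [0.563 0.796 0.223] q [-0.05 -0.51 -0.68  0.87 -0.09  0.6 ] w 0.0
```

The knob is back home, the ball is in the mug and the shutter is in the bowl, so I'm handing the job in.

```bash
python3 -c "
from rig import ctrl
print(ctrl.finish_job())"
```

```text
the job is handed in; nothing more can be done
None
```

I handed the job in at about 23 s of the 62 s: the shutter lies in the bowl, the lever was swung once to its stop and is back home, and a brown ball lies in the mug. This comes from the camera images and force readings; no verdict was returned.

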